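Re-index the measuring head on a balancing stand

ROBOT

A 7-joint arm with a two-finger parallel gripper is mounted at the origin on the work surface. World frame = base frame: x ahead of the robot, y to its left, z up, the work surface at z = 0. Lengths are in m, angles in degrees, forces in N, time in s.
With the tool pointing down it reaches from about 0.35 to 0.9 m from the base axis. Payload 7.2 kg.
Tool frame: the origin (TCP) lies on the centre line of the jaws, within the pads' length; the fingertips stand robot.tips_ahead ahead of it and the grasp point (between the pads) lies 6 mm ahead of it (robot.tips_ahead is the distance from the TCP to the fingertips, in m); z points along the fingers, y is the line along which they close (so a half turn about z gives the same grasp; the last joint's range is limited). The gripper opens to 88 mm and grips with 3 to 60 N. Pads are 20 mm wide; open, the fingers measure 115 mm over their backs; the gripper's body (75 mm by 178 mm) begins 61 mm behind the grasp point.
Start: joints at [68.285, 23.554, -0.728, 91.456, 0.321, 64.991, -4.71], TCP at [0.191, -0.595, 0.248] pointing down, gripper open.
Joint ranges: [-169.25, 169.25], [-16.82, 113.86], [-84.01, 82.57], [7.8, 145.47], [-59.2, 239.2], [7.22, 106.19], [-163.78, 163.78]. Speed limits (degrees/s): [136.94, 136.94, 172.46, 172.46, 180, 180, 180].

INTERFACE

Orientations are given as a 3x3 rotation matrix whose columns are the frame's x, y, z axes.
In Python, from bench import robot, read_camera, get_calibration gives the robot as it stands.
- The arm moves only by the tool move_arm, never from a script. Its argument "series" is one flat list of numbers, 5 for each row, row after row: the shift along the tool's x, y, z in mm, then the turn about the tool's z in degrees, then the gripper's target within -1 to 1 (fully open at 1, half-way at 0, shut at -1). In form: [x, y, z, spin, claw, x, y, z, spin, claw, ...]. A call has 1 to 10 rows; each row shifts and turns the commanded pose from where the row before left it, along the tool's axes as they then stand; what a row does not reach is not made up. A row lasts 1/10 s, in which the tool goes at most 50 mm and 8.59 degrees, less where a joint would pass 70% of its speed; a pose out of reach is approached as far as the arm can. A call with a gripper value outside its range is refused whole. The fingers move at their own pace and stop on an object; "squeeze" is the grip in N (left out, the last holds). Time passes only in rows, so rows that do not move let the fingers close. It gives the time, the measured TCP pose, the force, the opening and the grip force at its end, in the units of the state.
- robot.sense(): the state, without advancing time (a new reading comes with each control period).
- read_camera(name): name is "scene" or "top" or "wrist"; returns (picture, depth): 420x560x3 uint8, blue, green, red; 420x560 float32, m along the optical axis (not along the pixel's ray), 0 where there is no reading.
- get_calibration(name): a dict with "mtx" (3x3 intrinsics, pixels), "k1" (the pictures are not rectified: a ray, as slopes to the right and down, at radius r is drawn at 1 + k1 r^2 times it, then the intrinsics apply), "rvec" (rotation vector, rad) and "tvec" (3), from world to camera coordinates, as OpenCV has them; the wrist camera has in their place "T_tool_cam" (4x4, takes a point from camera to tool coordinates, whose origin is the TCP and whose axes are the flange's). Camera axes: x right, y down, z forward; pixel columns grow to the right and rows downward; lengths in m; the calibration is good to about 2 mm. A picture is of the moment at which its call begins: read the wrist's pose just before it. get_calibration takes no time and is no camera call.
- robot.sign_off(): hands the job in; it is judged then, once.
The state is a dict: "time": time; "joint_pos": joint angles; "dq": joint speeds; "effort": joint torques, N m; "ee_pos": TCP position; "ee_rot": TCP orientation; "contact_force": force on the tool from outside, world axes, zero at the start; "moment": the same for the moment, N m; "grip_width": opening from 0.0 (shut) to 1.0 (fully open); "finger_force": force on a finger pad.
Only numpy, scipy, OpenCV 4.12 (cv2) and the standard library are available. Lean on these libraries where they do the work, as an engineer would, in place of code of your own. Each camera call takes 0.05 s, during which the arm holds its last target. There are 200 camera calls.

TASK

The measuring head on the sloping beam is locked by its spring plunger in the middle hole: pull the orange knob, slide the head along to the next hole on the green flag's side, and let the plunger snap fully home in that hole. The flag only marks roughly where the hole is, so feel for it. Let go of the knob at the end and leave everything else on the table where it is.

Things in the scene. Friction and masses are not known exactly. Their poses are not given: they have to be found in the camera images.
- stand: white and grey balancing stand, fixed; base plate 400 x 440 mm, 30 mm thick. Origin on the table straight below the beam's middle hole; z up, y level along the beam (the head's travel), x away from the robot's side, towards the black stepped spindle (170 mm wide, 134 mm high, axis at x = 165 mm)
- beam_mid (a point): mouth of the middle hole, in the beam's upper face, 120 mm above the table. The beam is 400 mm long along the stand's y, 60 mm wide; its face slopes down towards the robot, 35 degrees from level, so the face's normal, which is the plunger's axis, points along (-0.574, 0, 0.819) in the stand's frame
- strip_plus (a point): nominal place of the next hole on the stand's +y side, 80 mm from the middle hole; the true hole lies up to 14 mm either way from here along y (not measured). All holes are 15 mm wide along y, in a smooth steel strip let into the beam's face
- strip_minus (a point): the same on the stand's -y side: nominal place of the hole at y = -80 mm, the true one up to 14 mm either way along y
- head (a joint): place of the measuring head (black saddle 88 mm long, 72 mm wide) along the stand's y, m: 0 at the middle hole, where it starts; end stops +-0.12; sliding friction 2.5 N. A grey bracket (22 x 26 mm) on the saddle rises to 210 mm above the table, its front face 40 mm behind (+x of) the knob axis at mid-knob height, and carries an arm back over the flags to the spindle
- plunger (a joint): how far the head's spring plunger is pulled out along its axis, m: 0 home in a hole, 0.012 when its flat-ended pin (12 mm thick, 1.5 mm play either way in a hole) rides on the strip between holes, 0.016 at the stop. The spring draws it in with 6 N at 0, 12 N at 0.016; over a hole it snaps home by itself unless the knob is held, and locks the head
- knob_mid (a point): middle of the orange plunger knob, on its axis: a plain cylinder 32 mm thick, 48 mm long (24 mm either way from here along the tilted axis). 6 mm below its lower end, when home, is the head's steel collar, 30 mm thick. It moves with head and plunger
- head_ref (a point): point of the head abreast of the plunger (same stand y), at stand x = 67 mm and the height of the flags' feet: compare its place along the beam with a flag's
- green_flag: green flag 30 mm wide, 56 mm high, bent over at the top, standing on a ledge behind the beam; origin at its foot, y along the beam. It marks the hole to go to: that hole lies within 20 mm of the flag along y
- red_flag: red flag of the same form, at the hole on the other side, not to be used
- rotor: loose turned steel rotor, 60 mm wide and 34 mm high, standing on the base plate in front of the beam; to be left alone; origin under its centre
- wrench: loose wrench 150 mm long lying on the base plate in front of the beam; to be left alone
- weight_jar: jar of weights, 56 mm wide, 65 mm high, on the table; to be left alone
- mug: white mug, 76 mm wide, 85 mm high, on the table; to be left alone
- screwdriver: screwdriver 180 mm long on the table; to be left alone
- gauge_case: wooden gauge case 100 x 60 x 30 mm on the table; to be left alone

How it is judged:
By the outcome, as a careful person would: the job done as asked, in the order asked, and still so for the second after the job is handed in, with the robot touching nothing.
It also fails if it takes over 35 s, if anything falls off the work surface, if the arm or the gripper's body presses on something with over 40 N, if the wrist force passes 120 N, or if a joint passes its speed limit or range.

## Working session

There is one attempt and no reset: what is moved stays moved. The work goes in short steps, Python scripts to look and compute and a tool call to move; the robot and the scene stay as the last step left them, time stands still between calls to the robot, and variables do not carry over. Pictures are saved under pics/ and viewed, at most 10 in all, crops included, and the job is handed in when it is done.

Besides the shell and the picture viewer there is one more tool, called after "Emit:" as a command line: name --argument value ..., lists and objects as JSON in quotes. move_arm: Moves the arm, as the interface text tells. Its arguments: {"type":"object","properties":{"series":{"type":"array"},"squeeze":{"type":"number"}},"required":["series"]}

```bash
mkdir -p pics
python3 - <<'E'
from bench import robot, read_camera, get_calibration
import cv2,numpy as np
for n in("scene","top"):
    p,d=read_camera(n); cv2.imwrite(f"pics/{n}0.png",p); np.save(f"pics/{n}0.npy",d)
    c=get_calibration(n); print(n,c)
print(get_calibration("wrist"))
s=robot.sense(); print(s, robot.tips_ahead)
E
```

```text
scene {'mtx': array([[379.41011796,   0.        , 275.07514047],
       [  0.        , 379.41011796, 212.07995309],
       [  0.        ,   0.        ,   1.        ]]), 'k1': -0.0820621802325026, 'rvec': array([ 2.4543762 ,  0.6693154 , -0.19877056]), 'tvec': array([-0.43859021, -0.09972509,  1.33210021])}
top {'mtx': array([[415.23390681,   0.        , 278.71731614],
       [  0.        , 415.23390681, 203.36842277],
       [  0.        ,   0.        ,   1.        ]]), 'k1': -0.0738710959108624, 'rvec': array([ 2.16366644, -2.17472544,  0.11131065]), 'tvec': array([0.00399503, 0.52664524, 1.09864712])}
{'mtx': array([[292.35739128,   0.        , 284.53522462],
       [  0.        , 292.35739128, 207.0022433 ],
       [  0.        ,   0.        ,   1.        ]]), 'k1': -0.02297214569720216, 'T_tool_cam': array([[-3.14752260e-05, -9.65095854e-01, -2.61896909e-01,
         7.12403914e-02],
       [ 9.99999962e-01,  4.12575117e-05, -2.72216570e-04,
         4.19929500e-04],
       [ 2.73520298e-04, -2.61896908e-01,  9.65095816e-01,
        -1.37887432e-01],
       [ 0.00000000e+00,  0.0
[... 180 characters left out ...]
71121984]), 'dq': array([-0.05050012, -0.03490259,  0.03623084, -0.18114698, -0.01310871,
       -0.05932007, -0.10728621]), 'effort': array([ 3.88561501e-03, -5.89091563e+01,  6.44549411e-01, -2.91710114e+01,
       -5.37037442e-02,  1.44718229e-02,  7.87597605e-05]), 'ee_pos': array([ 0.1909781 , -0.59469109,  0.2469308 ]), 'ee_rot': array([[ 9.52085860e-01,  3.05830385e-01, -5.39868941e-04],
       [ 3.05830837e-01, -9.52085002e-01,  1.28335756e-03],
       [-1.21511384e-04, -1.38697516e-03, -9.99999031e-01]]), 'contact_force': array([-0.17389657,  0.27621347, -0.68874143]), 'moment': array([0.01572415, 0.03901502, 0.00807007]), 'finger_force': 0.0, 'grip_width': 1.0027640561135889} 0.025
```

View pics/scene0.png

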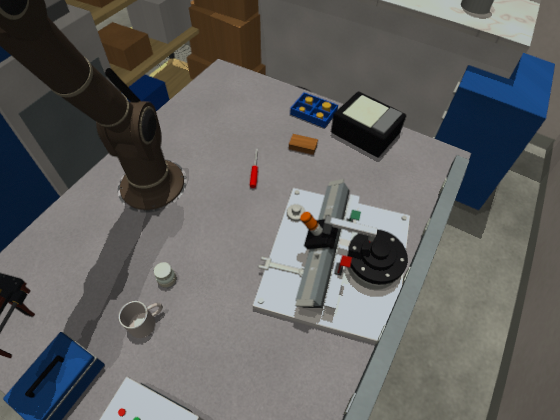

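View pics/top0.png

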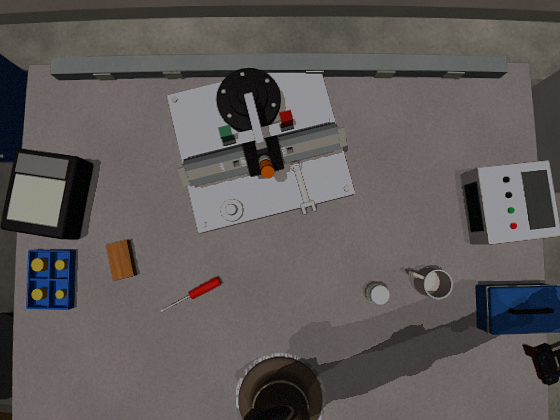

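The top view shows the stand at about (262,150), the knob at (267,168), the green flag at (226,132) on the left (+y), and the red flag at (286,118). I'll enlarge a crop.

```bash
cat > h.py <<'E'
import cv2,numpy as np
from bench import robot, read_camera, get_calibration
def ray(n,uv,T=None):
    c=get_calibration(n);K=c["mtx"]
    a=cv2.undistortPoints(np.array([[uv]],float),K,np.array([c["k1"],0,0,0,0]))[0,0]
    v=np.array([a[0],a[1],1.])
    if n=="wrist":
        M=T@c["T_tool_cam"]; return M[:3,3],M[:3,:3]@v
    R=cv2.Rodrigues(c["rvec"])[0]; return -R.T@c["tvec"],R.T@v
def atz(n,uv,z,T=None):
    o,d=ray(n,uv,T); return o+d*(z-o[2])/d[2]
def atd(n,uv,depth,T=None):
    o,d=ray(n,uv,T); return o+d*depth
def tool(s):
    T=np.eye(4);T[:3,:3]=s["ee_rot"];T[:3,3]=s["ee_pos"];return T
E
python3 - <<'E'
from h import *
p=cv2.imread("pics/top0.png")[60:240,155:365]
cv2.imwrite("pics/topc.png",cv2.resize(p,None,fx=3.3,fy=3.3,interpolation=cv2.INTER_CUBIC))
for uv in [(168,95),(199,232),(354,192),(325,72)]: print(uv,atz("top",uv,.03))
E
```

```text
(168, 95) [0.83376437 0.31059301 0.03      ]
(199, 232) [0.44994468 0.21633382 0.03      ]
(354, 192) [ 0.55635752 -0.20343631  0.03      ]
(325, 72) [ 0.89785916 -0.13102994  0.03      ]
```

View pics/topc.png

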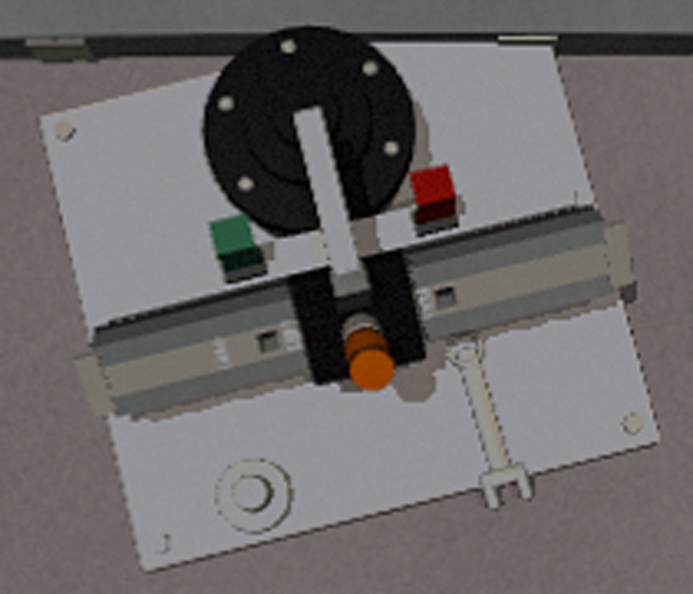

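Run:
```python
from h import *
d=np.load("pics/top0.npy")
f=lambda x,y:(155+x/3.3,60+y/3.3)
pt={}
for k,c in dict(holeP=(270,341),holeM=(444,297),knobtop=(371,368),stripL=(150,366),stripR=(570,270),cFL=(41,117),cNL=(147,571),cNR=(658,441),cFR=(553,47),flagG=(240,267),flagR=(436,218)).items():
    uv=f(*c); z=d[int(round(uv[1])),int(round(uv[0]))]; P=atd("top",uv,z); pt[k]=P
    print(k,np.round(uv,1),z,P.round(4), atz("top",uv,.12).round(4), atz("top",uv,.03).round(4))
P1=atz("top",f(270,341),.12);P2=atz("top",f(444,297),.12);v=P1-P2
print(np.linalg.norm(v),np.degrees(np.arctan2(-v[0],v[1])))
a=[atz("top",f(*c),.03)for c in((41,117),(147,571),(658,441))]
for v in(a[0]-a[1],a[1]-a[2]): print(np.linalg.norm(v),np.degrees(np.arctan2(v[1],v[0])))
# orange pixels cloud
for n in("top","scene"):
    p=cv2.imread(f"pics/{n}0.png");dd=np.load(f"pics/{n}0.npy");h=cv2.cvtColor(p,cv2.COLOR_BGR2HSV)
    m=(h[...,0]>5)&(h[...,0]<16)&(h[...,1]>220)&(h[...,2]>60)
    m[:, :230]=0; ys,xs=np.nonzero(m); m2=[(x,y) for x,y in zip(xs,ys) if 150<y<240]
    C=np.array([atd(n,(x,y),dd[y,x]) for x,y in m2]); print(n,len(C),C.mean(0),C.min(0),C.max(0),np.array(m2).mean(0))
```

```text
holeP [236.8 163.3] 1.05979 [0.6223 0.1079 0.1027] [0.6188 0.1062 0.12  ] [0.637  0.1153 0.03  ]
holeM [289.5 150. ] 1.0647959 [ 0.6566 -0.0271  0.1013] [ 0.6523 -0.0266  0.12  ] [ 0.6733 -0.0291  0.03  ]
knobtop [267.4 171.5] 0.9575799 [0.5828 0.0271 0.2015] [0.5975 0.0293 0.12  ] [0.6138 0.0316 0.03  ]
stripL [200.5 170.9] 1.0389421 [0.5999 0.1974 0.1213] [0.6001 0.1976 0.12  ] [0.6166 0.2148 0.03  ]
stripR [327.7 141.8] 1.049114 [ 0.6733 -0.1236  0.1189] [ 0.6731 -0.1234  0.12  ] [ 0.6959 -0.1344  0.03  ]
cFL [167.4  95.5] 1.1519986 [0.8319 0.3118 0.0314] [0.7986 0.2872 0.12  ] [0.8325 0.3122 0.03  ]
cNL [199.5 233. ] 1.1335595 [0.4478 0.2185 0.0106] [0.4443 0.1977 0.12  ] [0.4472 0.2148 0.03  ]
cNR [354.4 193.6] 1.1538165 [ 0.5554 -0.2097  0.0016] [ 0.5406 -0.1878  0.12  ] [ 0.5519 -0.2044  0.03  ]
cFR [322.6  74.2] 1.1717141 [ 0.8962 -0.1254  0.0184] [ 0.8526 -0.1139  0.12  ] [ 0.8912 -0.124   0.03  ]
flagG [227.7 140.9] 1.0595461 [0.6796 0.131  0.1088] [0.6767 0.1296 0.12  ] [0.6999 0.1408 0.03  ]
flagR [287.1 126.1] 1.0673447 [ 0.7188 -0.0213  0.1051] [ 0.7144 -0.021   0.12  ] [ 0.7409 -0.023   0.03  ]
0.13694639093084532 14.13623085936931
0.39739953227964625 14.181543551684703
0.43210282777270775 104.02280358969605
top 188 [0.58999274 0.02944494 0.19766405] [0.5709805  0.01274114 0.12310528] [0.61483964 0.04512914 0.21176131] [266.45744681 168.7712766 ]
scene 168 [0.59662091 0.02481602 0.19243589] [0.5719375  0.01162797 0.169488  ] [0.61797113 0.04234051 0.20915848] [308.76190476 220.4047619 ]
```

Emit:
move_arm --series '[0,0,-30,3.7,1,0,0,-30,0,1,30,-28,0,0,1,30,-28,0,0,1,30,-28,0,0,1,30,-28,0,0,1,30,-28,0,0,1,30,-28,0,0,1,30,-28,0,0,1,30,-28,0,0,1]' --squeeze 50

```text
time: 1.1
ee_pos: [0.3697, -0.3177, 0.3075]
ee_rot: [[0.97, 0.244, -0.0], [0.244, -0.97, 0.0], [-0.0, -0.0, -1.0]]
contact_force: [0.9, -0.4, -0.0]
grip_width: 0.996
finger_force: 0.0
```

Emit:
move_arm --series '[30,-28,0,0,1,30,-28,0,0,1,30,-28,0,0,1,30,-28,0,0,1,30,-28,0,0,1,30,-28,0,0,1,30,-28,0,0,1,30,-28,0,0,1,0,0,0,0,1,0,0,0,0,1]'

```text
time: 2.1
ee_pos: [0.5474, -0.0428, 0.307]
ee_rot: [[0.969, 0.246, -0.001], [0.246, -0.969, 0.0], [-0.001, -0.001, -1.0]]
contact_force: [-0.7, -1.0, -0.8]
grip_width: 1.004
finger_force: 0.0
```

Run:
```python
from h import *
s=robot.sense(); p,d=read_camera("wrist"); cv2.imwrite("pics/w1.png",p); np.save("pics/w1.npy",d); np.save("pics/w1T.npy",tool(s))
print(s["time"],s["ee_pos"],s["ee_rot"].round(3),s["contact_force"])
```

```text
2.1 [ 0.54736634 -0.0427707   0.30698412] [[ 0.969  0.246 -0.001]
 [ 0.246 -0.969  0.   ]
 [-0.001 -0.001 -1.   ]] [-0.73565659 -0.97077243 -0.83430358]
```

View pics/w1.png

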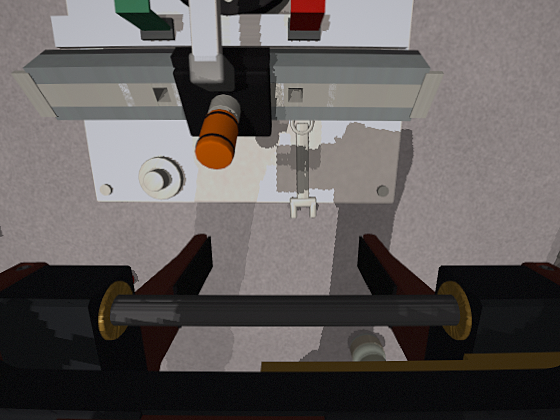

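The wrist view shows the knob from (222,105) down to its top end at (214,153), with holes at (160,95) and (295,95). The green flag is on the left, and the beam is aligned with the tool's y axis.

Run:
```python
from h import *
T=np.load("pics/w1T.npy");d=np.load("pics/w1.npy")
yw=np.radians(14.1);X=np.array([np.cos(yw),np.sin(yw)]);Y=np.array([-X[1],X[0]])
Q={}
for k,uv in dict(hp=(160,95),hm=(295,95),l=(45,88),r=(410,95),flagGfoot=(157,37),flagRfoot=(306,37)).items():
    P=atz("wrist",uv,.12 if 'f' not in k else .1,T);D=atd("wrist",uv,d[uv[1],uv[0]],T); Q[k]=P; print(k,P.round(4),D.round(4),"stand xy",(P[:2]@X).round(4),(P[:2]@Y).round(4))
P=atd("wrist",(214,153),d[153,214],T); print("knobtop",P,P[:2]@X,P[:2]@Y)
n=np.array([*(-.574*X),.819]); M=P-.024*n; print("mid",M)
print("tool shift to TCP 6mm above mid:",T[:3,:3].T@(M+[0,0,.006]-T[:3,3]))
```

```text
hp [0.6168 0.1095 0.12  ] [0.6168 0.1153 0.1062] stand xy 0.6249 -0.044
hm [ 0.6512 -0.028   0.12  ] [ 0.6528 -0.0281  0.1045] stand xy 0.6248 -0.1858
l [0.5948 0.23   0.12  ] [0.5952 0.2259 0.1252] stand xy 0.6329 0.0782
r [ 0.6813 -0.1449  0.12  ] [ 0.6813 -0.1448  0.1203] stand xy 0.6255 -0.3065
flagGfoot [0.6743 0.1296 0.1   ] [0.6733 0.1269 0.1059] stand xy 0.6855 -0.0386
flagRfoot [ 0.7126 -0.0246  0.1   ] [ 0.7104 -0.0246  0.1077] stand xy 0.6851 -0.1975
knobtop [0.58296592 0.02542939 0.20311815] 0.571597315961309 -0.11735599599377784
mid [0.59632688 0.02878543 0.18346215]
tool shift to TCP 6mm above mid: [ 0.06520317 -0.05725508  0.11747013]
```

Emit:
move_arm --series '[33,-29,0,0,1,32,-28,0,0,1,0,0,30,0,1,0,0,30,0,1,0,0,30,0,1,0,0,26,0,1,0,0,0,0,1,0,0,0,0,1]'

```text
time: 2.95
ee_pos: [0.5965, 0.0262, 0.1921]
ee_rot: [[0.97, 0.242, -0.001], [0.242, -0.97, -0.001], [-0.001, 0.0, -1.0]]
contact_force: [0.5, 0.3, -0.1]
grip_width: 0.999
finger_force: 0.0
```

Run:
```python
from h import *
s=robot.sense(); p,d=read_camera("wrist"); cv2.imwrite("pics/w2.png",p); np.save("pics/w2.npy",d)
print(s["time"],s["ee_pos"],s["contact_force"])
```

```text
2.95 [0.59648235 0.02618907 0.19209268] [ 0.46797094  0.29914029 -0.07354546]
```

View pics/w2.png

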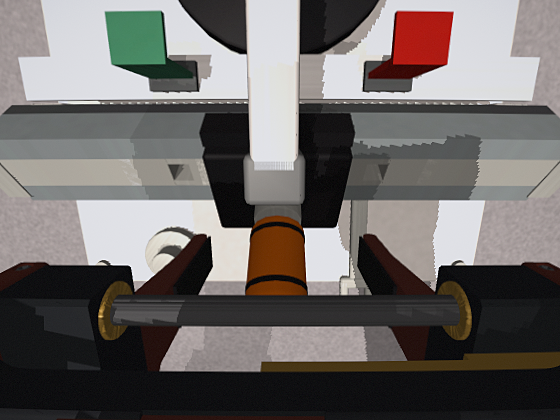

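The knob sits between the fingers at column 277, with the jaw centre at 285. I'll shift about 3 mm to +y and close.

Emit:
move_arm --series '[0,-3,3,0,1,0,0,0,0,0,0,0,0,0,-1,0,0,0,0,-1,0,0,0,0,-1,0,0,0,0,-1,0,0,0,0,-1,0,0,0,0,-1,0,0,0,0,-1,0,0,0,0,-1]'

```text
time: 4.0
ee_pos: [0.5959, 0.0305, 0.1886]
ee_rot: [[0.97, 0.244, -0.0], [0.244, -0.97, 0.0], [-0.0, -0.0, -1.0]]
contact_force: [0.4, 0.7, -0.6]
grip_width: 0.357
finger_force: 50.0
```

Emit:
move_arm --series '[-1.7,0,-2.5,0,-1,-1.7,0,-2.5,0,-1,-1.7,0,-2.5,0,-1,-1.7,0,-2.5,0,-1,-1.4,0,-2.0,0,-1,0,0,0,0,-1,0,0,0,0,-1]'

```text
time: 4.7
ee_pos: [0.5879, 0.0285, 0.2003]
ee_rot: [[0.97, 0.244, 0.0], [0.244, -0.97, 0.0], [0.0, -0.0, -1.0]]
contact_force: [6.1, 0.6, -12.0]
grip_width: 0.357
finger_force: 50.0
```

Emit:
move_arm --series '[0,-2,0,0,-1,0,-4,0,0,-1,0,-6,0,0,-1,0,-6,0,0,-1,0,-6,0,0,-1,0,-6,0,0,-1,0,-6,0,0,-1,0,-6,0,0,-1,0,-6,0,0,-1,0,0,0,0,-1]'

```text
time: 5.7
ee_pos: [0.5762, 0.0753, 0.2003]
ee_rot: [[0.97, 0.244, 0.0], [0.244, -0.97, 0.0], [0.0, 0.0, -1.0]]
contact_force: [5.0, 3.0, -11.2]
grip_width: 0.356
finger_force: 50.0
```

Emit:
move_arm --series '[1.2,0,1.7,0,-1,0,0,0,0,-1,0,0,0,0,-0.18,0,0,0,0,-0.18,0,0,0,0,-0.18]'

```text
time: 6.2
ee_pos: [0.5773, 0.0751, 0.1996]
ee_rot: [[0.97, 0.244, 0.0], [0.244, -0.97, -0.0], [0.0, 0.0, -1.0]]
contact_force: [0.2, 0.2, -0.4]
grip_width: 0.408
finger_force: 0.0
```

Emit:
move_arm --series '[0,-2,0,0,-0.18,0,-1.5,0,0,-0.18,0,-1.5,0,0,-0.18,0,-1.5,0,0,-0.18,0,-1.5,0,0,-0.18]'

```text
time: 6.7
ee_pos: [0.5764, 0.0792, 0.1992]
ee_rot: [[0.971, 0.241, 0.001], [0.241, -0.971, -0.005], [0.0, 0.005, -1.0]]
contact_force: [2.5, -10.2, 1.2]
grip_width: 0.412
finger_force: 5.3
```

Emit:
move_arm --series '[0,-1.5,0,0,-0.18,0,-1.5,0,0,-0.18,0,-1.5,0,0,-0.18,0,-1.5,0,0,-0.18]'

```text
time: 7.1
ee_pos: [0.5749, 0.0852, 0.1992]
ee_rot: [[0.971, 0.241, 0.001], [0.241, -0.971, -0.004], [0.0, 0.005, -1.0]]
contact_force: [2.1, -10.4, 2.1]
grip_width: 0.414
finger_force: 4.7
```

Emit:
move_arm --series '[0,-1.5,0,0,-0.18,0,-1.5,0,0,-0.18,0,-1.5,0,0,-0.18,0,-1.5,0,0,-0.18,0,-1.5,0,0,-0.18]'

```text
time: 7.6
ee_pos: [0.5731, 0.0924, 0.1992]
ee_rot: [[0.971, 0.241, 0.001], [0.241, -0.971, -0.004], [0.0, 0.005, -1.0]]
contact_force: [2.2, -9.9, 1.2]
grip_width: 0.408
finger_force: 5.2
```

Emit:
move_arm --series '[0,-1,0,0,-0.18,0,-1,0,0,-0.18,0,-1,0,0,-0.18,0,-1,0,0,-0.18]'

```text
time: 8.0
ee_pos: [0.572, 0.0976, 0.1988]
ee_rot: [[0.97, 0.242, 0.001], [0.242, -0.97, -0.003], [0.0, 0.003, -1.0]]
contact_force: [1.1, -2.3, 0.1]
grip_width: 0.408
finger_force: 1.3
```

Emit:
move_arm --series '[0,-1,0,0,-0.18,0,-1,0,0,-0.18,0,-1,0,0,-0.18]'

```text
time: 8.3
ee_pos: [0.571, 0.1008, 0.1988]
ee_rot: [[0.97, 0.242, 0.001], [0.242, -0.97, -0.003], [0.0, 0.003, -1.0]]
contact_force: [3.8, -9.3, -2.1]
grip_width: 0.411
finger_force: 4.9
```

Run:
```python
from h import *
s=robot.sense(); p,d=read_camera("wrist"); cv2.imwrite("pics/w3.png",p)
print(s["time"],s["ee_pos"],s["contact_force"])
```

```text
8.3 [0.57103586 0.1008429  0.19883569] [ 3.75052864 -9.2785519  -2.06588653]
```

View pics/w3.png

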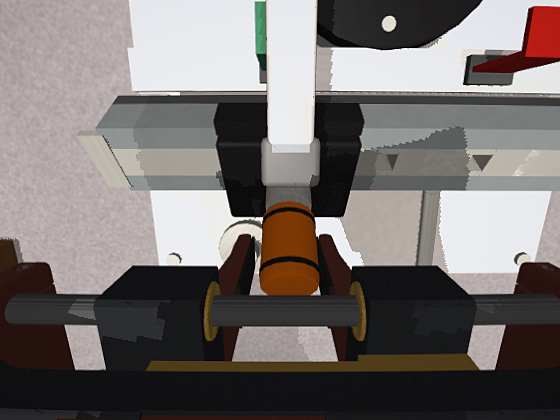

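Emit:
move_arm --series '[0,-1,0,0,-0.18,0,-1,0,0,-0.18,0,-1,0,0,-0.18]'

```text
time: 8.65
ee_pos: [0.571, 0.1011, 0.1988]
ee_rot: [[0.971, 0.241, 0.001], [0.241, -0.971, -0.006], [0.0, 0.006, -1.0]]
contact_force: [5.5, -15.3, -1.4]
grip_width: 0.412
finger_force: 8.1
```

Force climbs with no motion, so it's locked. I'll back off to the centre, open and rise.

Emit:
move_arm --series '[0,3,0,0,-0.18,0,3,0,0,-0.18,0,2,0,0,-0.18,0,0,0,0,1,0,0,0,0,1,0,0,0,0,1,0,0,0,0,1,0,0,0,0,1]'

```text
time: 9.45
ee_pos: [0.5716, 0.0983, 0.1989]
ee_rot: [[0.97, 0.244, -0.0], [0.244, -0.97, 0.0], [-0.0, -0.0, -1.0]]
contact_force: [0.3, 0.1, -0.6]
grip_width: 0.826
finger_force: 0.0
```

Emit:
move_arm --series '[0,0,-20,0,1,0,0,-30,0,1,0,0,-30,0,1,0,0,-30,0,1,-50,0,0,0,1,-15,0,0,0,1,0,0,0,0,1,0,0,0,0,1]'

```text
time: 10.25
ee_pos: [0.5091, 0.0822, 0.3094]
ee_rot: [[0.97, 0.243, 0.001], [0.243, -0.97, -0.0], [0.001, 0.0, -1.0]]
contact_force: [0.2, 0.1, 0.4]
grip_width: 0.997
finger_force: 0.0
```

Run:
```python
from h import *
s=robot.sense(); p,d=read_camera("wrist"); T=tool(s); cv2.imwrite("pics/w4.png",p); np.save("pics/w4.npy",d);np.save("pics/w4T.npy",T)
print(s["time"],s["ee_pos"],s["contact_force"])
yw=np.radians(14.1);X=np.array([np.cos(yw),np.sin(yw),0]);N=-.574*X+[0,0,.819];Y=np.array([-X[1],X[0],0])
def cloud(p,d,T):
    h=cv2.cvtColor(p,cv2.COLOR_BGR2HSV); m=(h[...,0]>5)&(h[...,0]<16)&(h[...,1]>220)&(h[...,2]>60)&(d>0); m[230:]=0
    C=np.array([atd("wrist",(x,y),d[y,x],T) for y,x in zip(*np.nonzero(m))]); a=C@N
    b=C[a>np.percentile(a,85)-.002]
    print(len(C),"top along N",np.percentile(a,[50,90,95,98]).round(4),"y",np.median(C@Y).round(4))
cloud(cv2.imread("pics/w1.png"),np.load("pics/w1.npy"),np.load("pics/w1T.npy"))
cloud(p,d,T)
```

```text
10.25 [0.50908248 0.08221231 0.30936191] [0.23360903 0.06476656 0.37046466]
1712 top along N [-0.1649 -0.1612 -0.161  -0.1608] y -0.1188Traceback (most recent call last):
  File "<stdin>", line 11, in <module>
  File "<stdin>", line 7, in cloud
  File "h.py", line 13, in atd
    o,d=ray(n,uv,T); return o+d*depth
        ~~~^^^^^^^^
  File "h.py", line 4, in ray
    c=get_calibration(n);K=c["mtx"]
ValueError: time passes only in moves, steps and waits
```

View pics/w4.png

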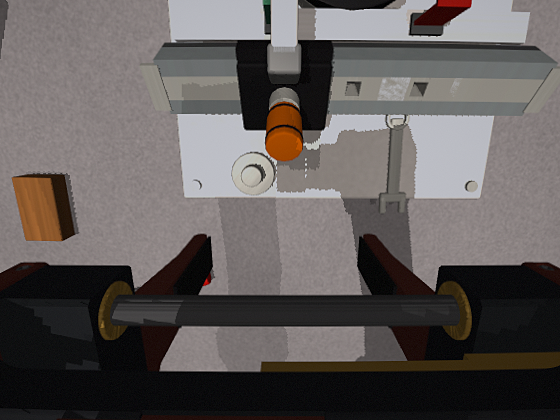

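The head now covers the green-side hole at about (285,88), the middle hole is open at (352,88), and the rotor and wrench haven't moved. Next I'll compare the knob's height along its axis with the home state.

Run:
```python
import h; from h import *
c0=get_calibration("wrist"); h.get_calibration=lambda n:c0
yw=np.radians(14.1);X=np.array([np.cos(yw),np.sin(yw),0]);N=-.574*X+[0,0,.819];Y=np.array([-X[1],X[0],0])
for w in("w1","w4"):
    p=cv2.imread(f"pics/{w}.png");d=np.load(f"pics/{w}.npy");T=np.load(f"pics/{w}T.npy")
    g=cv2.cvtColor(p,cv2.COLOR_BGR2HSV); m=(g[...,0]>5)&(g[...,0]<16)&(g[...,1]>220)&(g[...,2]>60)&(d>0); m[200:]=0;m[:,:150]=0
    C=np.array([atd("wrist",(x,y),d[y,x],T) for y,x in zip(*np.nonzero(m))]); a=C@N
    print(w,len(C),"top along N",np.percentile(a,[5,90,95,98]).round(4),"y",np.median(C@Y).round(4))
```

```text
w1 1712 top along N [-0.199  -0.1612 -0.161  -0.1608] y -0.1188
w4 1674 top along N [-0.1989 -0.1613 -0.1611 -0.1609] y -0.0442
```

The knob height along its axis matches home to within 0.1 mm, so the plunger is fully seated, and the head has moved +75 mm.

```bash
python3 -c "
from bench import robot; print(robot.sign_off())"
```

```text
the job is handed in; nothing more can be done
None
```

The measuring head is now locked in the hole on the green flag's side, about 75 mm from the middle hole, with the plunger fully home and the knob released; nothing else was seen to move, and the job is handed in.

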